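# Lid the finished brass pots

### The arm

A 6-joint arm with a two-finger parallel gripper is mounted at the origin on the work surface. World frame = base frame: x ahead of the robot, y to its left, z up, the work surface at z = 0. Lengths are in m, angles in rad, forces in N, time in s.
With the tool pointing down it reaches from about 0.275 to 0.75 m from the base axis. Payload 10.2 kg.
Tool frame: the origin (TCP) lies at the very end of the fingers, on their centre line; the grasp point (between the pads) lies 19 mm behind it; z points along the fingers, y is the line along which they close (so a half turn about z gives the same grasp; the last joint's range is limited). The gripper opens to 85 mm and grips with 20 to 120 N. Pads are 22 mm wide; open, the fingers measure 114 mm over their backs; the gripper's body (76 mm by 85 mm) begins 54 mm behind the grasp point. The pads swing forward as they close: fully open they stand 13 mm farther back than shut.
Start: joints at [-1.556, 0.313, 1.498, -0, 1.331, -0.223], TCP at [0.124, -0.51, 0.231] pointing down, gripper open.
Joint ranges: [-2.94, 2.94], [-0.97, 2.17], [0.19, 2.56], [-1.23, 4.37], [0.02, 3.11], [-2.88, 2.88]. Speed limits (rad/s): [2.39, 2.39, 3.01, 3.14, 3.14, 3.14].

### API

Orientations are given as a rotation vector (axis times angle).
In Python, from workcell import readout, imaging, robot, finder gives the robot as it stands.
- The arm moves only by the tool drive_tool, never from a script. Its argument "moves" is a list of rows, each a list of 6 numbers: the shift along the tool's x, y, z in a scale on which 1.0 is 600 mm, then the turn, a rotation vector about the tool's x, y, z in shares of 180 degrees (1.0 is 180 degrees). In form: [[dx, dy, dz, rx, ry, rz], ...]. A call has 1 to 20 rows; each row is the pose to reach, as a shift and turn from the pose commanded when the call began, along the tool's axes at that moment; what a row does not reach only later rows make up. A row lasts 1/12 s, in which the tool goes at most 41.7 mm and 7.16 degrees, less where a joint would pass 70% of its speed; a pose out of reach is approached as far as the arm can. Shift and turn numbers lie between -1 and 1, and a call with a number outside is refused. A call with a gripper value outside its range is refused whole. "jaw" is the closure, from -1 (fully open) to 1 (shut), set as the call begins (left out, the last holds). The fingers move at their own pace and stop on an object; the grip force is fixed at half the most. Time passes only in rows, so rows that repeat a pose let the fingers close. It gives the time, the measured TCP pose, the force, the opening and the grip force at its end, in the units of the state.
- readout.sense(): the state, without advancing time (a new reading comes with each control period).
- imaging.grab_frame(name): name is "scene" or "side" or "wrist"; returns a dict with "pixels" (400x640x3 uint8, red, green, blue), "fx", "fy", "cx", "cy" (pixels), "R" (3x3) and "t" (3): a world point X has camera coordinates R X + t; the wrist camera has in their place "tool_from_camera" (4x4, takes a point from camera to tool coordinates, whose origin is the TCP and whose axes are the flange's). Camera axes: x right, y down, z forward; pixel columns grow to the right and rows downward; lengths in m; the calibration is good to about 2 mm. A picture is of the moment at which its call begins: read the wrist's pose just before it. There is no depth.
- robot.close_job(): hands the job in; it is judged then, once.
Trained networks look in a picture, given as the dict that the camera call returned (one of the last four; its "shot" number tells which), for a name from the list of things; names that differ only in an ending like _2 or _b are one class to them, and where a whole thing is asked for, a point or a joint stands for the part that bears it (a point fixed in the world has none). Each returns a list of dicts, best first, with "score" (0 to 1); they miss things now and then, are a little off and sometimes report something else, mostly with a low value. They report only what shows in the picture. A call takes as long as a camera call. They do not tell look-alikes from the thing itself.
- finder.search_frame(picture, target): "extent" ([left, top, right, bottom] in pixels, round what is visible of it).
- finder.regions_of(picture, target): "pixels" (400x640 bool, what is visible of it) and "extent" ([left, top, right, bottom] in pixels, round what is visible of it).
- finder.tip_of(picture, target): "xy" ([column, row] in pixels: a listed point, or the origin of a listed thing).
The state is a dict: "time_s": time; "joint_pos": joint angles; "joint_velocities": joint speeds; "tau": joint torques, N m; "tcp_pos": TCP position; "ee_rot": TCP orientation; "force": force on the tool from outside, world axes, zero at the start; "torque": the same for the moment, N m; "grip_width": finger opening in m; "finger_force": force on a finger pad.
Only numpy, scipy, OpenCV 4.12 (cv2) and the standard library are available. Lean on these libraries where they do the work, as an engineer would, in place of code of your own. Each camera call takes 0.05 s, during which the arm holds its last target. There are 200 camera calls.

### The job

Close the four brass pots: put each brass lid on the pot of its own size, centred and lying flat on the rim with its knob up. Leave the pots standing where they are, and leave the two copper lids where they lie.

Things in the scene. Friction and masses are not known exactly. Their poses are not given: they have to be found in the camera images.
- pot_s: The smallest of four open, round brass pots: 44 mm across its rim, 46 mm tall, mouth 32 mm wide (6 mm wall), 160 g or so, standing loose on the bench. Origin: centre of its underside, z up; the rim is 46 mm above it. Its lid is lid_s. At the start all listed things have their centres at least 100 mm apart.
- pot_m: The second smallest of four open, round brass pots: 58 mm across its rim, 54 mm tall, mouth 46 mm wide (6 mm wall), 270 g or so, standing loose on the bench. Origin: centre of its underside, z up; the rim is 54 mm above it. Its lid is lid_m. Unlisted tools and offcuts lying among the listed things are at most 10 mm high.
- pot_l: The second largest of four open, round brass pots: 72 mm across its rim, 62 mm tall, mouth 60 mm wide (6 mm wall), 420 g or so, standing loose on the bench. Origin: centre of its underside, z up; the rim is 62 mm above it. Its lid is lid_l. Taller equipment stands only at the far edge and sides of the bench, clear of the listed things.
- pot_xl: The largest of four open, round brass pots: 86 mm across its rim, 70 mm tall, mouth 74 mm wide (6 mm wall), 600 g or so, standing loose on the bench. Origin: centre of its underside, z up; the rim is 70 mm above it. Its lid is lid_xl.
- lid_s: The smallest of four yellow brass lids, which belongs on the smallest brass pot: a round disc 50 mm across (it overhangs the pot's rim by 3 mm all round), 4 mm thick at the edge, rising to 9 mm at the middle, with a round upright knob, 24 mm in diameter, 9 to 36 mm above the flat underside. Origin: centre of the underside, z up; at the start it lies flat on the bench.
- lid_m: The second smallest of four yellow brass lids, which belongs on the second smallest brass pot: a round disc 64 mm across (it overhangs the pot's rim by 3 mm all round), 4 mm thick at the edge, rising to 9 mm at the middle, with a round upright knob, 24 mm in diameter, 9 to 36 mm above the flat underside. Origin: centre of the underside, z up; at the start it lies flat on the bench.
- lid_l: The second largest of four yellow brass lids, which belongs on the second largest brass pot: a round disc 78 mm across (it overhangs the pot's rim by 3 mm all round), 4 mm thick at the edge, rising to 9 mm at the middle, with a round upright knob, 24 mm in diameter, 9 to 36 mm above the flat underside. Origin: centre of the underside, z up; at the start it lies flat on the bench.
- lid_xl: The largest of four yellow brass lids, which belongs on the largest brass pot: a round disc 92 mm across (it overhangs the pot's rim by 3 mm all round), 4 mm thick at the edge, rising to 9 mm at the middle, with a round upright knob, 24 mm in diameter, 9 to 36 mm above the flat underside. Origin: centre of the underside, z up; at the start it lies flat on the bench.
- copper_lid_m: A red-brown copper lid, 64 mm across, shaped just like the second smallest brass lid; it belongs to other work and must stay where it lies. It has a round upright knob, 24 mm in diameter, 9 to 36 mm above the flat underside. Origin: centre of the underside, z up; at the start it lies flat on the bench.
- copper_lid_l: A red-brown copper lid, 78 mm across, shaped just like the second largest brass lid; it belongs to other work and must stay where it lies. It has a round upright knob, 24 mm in diameter, 9 to 36 mm above the flat underside. Origin: centre of the underside, z up; at the start it lies flat on the bench.
Not all that is in view belongs to the job. Leave any white look-alike of the lid_l alone.

How it is judged:
At the end, for the whole second after the job is handed in: Each of the four brass lids lies on the brass pot of its own size: centres within 10 mm, underside within 4 mm of rim height, lid and pot level within 0.08 rad, pot standing on the bench, all at rest; the copper lids within 25 mm and the pots within 40 mm of where they started (horizontal distance between lid_s and pot_s below 0.01 m and z of lid_s in the frame of pot_s between 0.042 and 0.05 m and angle between each of lid_s, pot_s, lid_m, pot_m, lid_l, pot_l, lid_xl, pot_xl's own z axis and vertical below 0.08 rad and height (world z) of each of pot_s, pot_m, pot_l, pot_xl below 0.006 m and linear speed of each of lid_s, pot_s, lid_m, pot_m, lid_l, pot_l, lid_xl, pot_xl below 0.02 m/s and horizontal distance between lid_m and pot_m below 0.01 m and z of lid_m in the frame of pot_m between 0.05 and 0.058 m and horizontal distance between lid_l and pot_l below 0.01 m and z of lid_l in the frame of pot_l between 0.058 and 0.066 m and horizontal distance between lid_xl and pot_xl below 0.01 m and z of lid_xl in the frame of pot_xl between 0.066 and 0.074 m and distance of each of pot_s, pot_m, pot_l, pot_xl from where it was at the start of the episode below 0.04 m and distance of each of copper_lid_m, copper_lid_l from where it was at the start of the episode below 0.025 m); the robot touches nothing.
It fails at once if a copper lid was moved more than 25 mm (distance of any of copper_lid_m, copper_lid_l from where it was at the start of the episode above 0.025 m).
It fails at once if a brass pot was moved more than 40 mm from where it stood (distance of any of pot_s, pot_m, pot_l, pot_xl from where it was at the start of the episode above 0.04 m).
It also fails if it takes over 96 s, if anything falls off the work surface, if the arm or the gripper's body presses on something with over 40 N, if the wrist force passes 120 N, or if a joint passes its speed limit or range.

## Working session

There is one attempt and no reset: what is moved stays moved. The work goes in short steps, Python scripts to look and compute and a tool call to move; the robot and the scene stay as the last step left them, time stands still between calls to the robot, and variables do not carry over. Pictures are saved under pics/ and viewed, at most 14 in all, crops included, and the job is handed in when it is done.

Besides the shell and the picture viewer there is one more tool, called after "Call:" as name([rows], argument=value, ...), one row to a line, values as JSON. drive_tool: Moves the arm, as the interface text tells. Its arguments: {"type":"object","properties":{"moves":{"type":"array"},"jaw":{"type":"number"}},"required":["moves"]}

```bash
mkdir -p pics
cat > h.py <<'E'
import numpy as np, cv2
from workcell import readout, imaging, robot, finder
H=dict(pot_s=.046,pot_m=.054,pot_l=.062,pot_xl=.070)
def ray(f,uv,z):
    d=np.array([(uv[0]-f['cx'])/f['fx'],(uv[1]-f['cy'])/f['fy'],1.])
    R=np.array(f['R']);t=np.array(f['t']);o=-R.T@t;d=R.T@d
    return o+d*(z-o[2])/d[2]
def save(f,n): cv2.imwrite('pics/'+n,cv2.cvtColor(f['pixels'],cv2.COLOR_RGB2BGR))
E
python3 - <<'E'
from h import *
s=readout.sense();print(s['time_s'],s['tcp_pos'],s['ee_rot'],s['grip_width'])
for c in('scene','side'):
    f=imaging.grab_frame(c);save(f,c+'0.png')
    print(c,'cam at',np.round(-np.array(f['R']).T@np.array(f['t']),3))
    for n in ['pot_s','pot_m','pot_l','pot_xl','lid_s','lid_m','lid_l','lid_xl','copper_lid_m','copper_lid_l']:
        for r in finder.tip_of(f,n)[:4]:
            print(n,'tip',np.round(r['score'],2),np.round(r['xy'],1),np.round(ray(f,r['xy'],0),3)[:2])
        for r in finder.search_frame(f,n)[:4]: print('   box',round(float(r['score']),2),np.round(r['extent']))
print(readout.sense()['time_s'])
E
```

```text
0.0 [ 0.12366278 -0.5099524   0.23074665] [-3.11814304e+00 -3.72575433e-01 -2.14007271e-04] 0.08538389432193293
scene cam at [ 1.212 -0.695  0.704]
pot_s tip 0.86 [240.3 239.8] [ 0.427 -0.213]
pot_s tip 0.85 [356.7 180.7] [0.43  0.207]
pot_s tip 0.72 [247.5 278.5] [ 0.552 -0.283]
   box 0.97 [346. 156. 370. 186.]
   box 0.75 [227. 216. 252. 247.]
   box 0.62 [319. 216. 350. 236.]
   box 0.55 [234. 257. 257. 286.]
pot_m tip 0.86 [240.3 239.8] [ 0.427 -0.213]
pot_m tip 0.85 [356.7 180.7] [0.43  0.207]
pot_m tip 0.72 [247.5 278.5] [ 0.552 -0.283]
   box 0.97 [346. 156. 370. 186.]
   box 0.75 [227. 216. 252. 247.]
   box 0.62 [319. 216. 350. 236.]
   box 0.55 [234. 257. 257. 286.]
pot_l tip 0.86 [240.3 239.8] [ 0.427 -0.213]
pot_l tip 0.85 [356.7 180.7] [0.43  0.207]
pot_l tip 0.72 [247.5 278.5] [ 0.552 -0.283]
   box 0.97 [346. 156. 370. 186.]
   box 0.75 [227. 216. 252. 247.]
   box 0.62 [319. 216. 350. 236.]
   box 0.55 [234. 257. 257. 286.]
pot_xl tip 0.67 [247.2 276. ] [ 0.545 -0.279]
lid_s tip 0.88 [391.1 234.5] [0.67  0.074]
lid_s tip 0.88 [251.2 206.7] [ 0.326 -0.106]
lid_s tip 0
[... 2942 characters left out ...]
10.5] [0.659 0.343]
lid_l tip 0.8 [395.8 186.3] [ 0.325 -0.102]
lid_l tip 0.77 [272.9 289.1] [0.559 0.28 ]
   box 0.94 [186. 289. 230. 325.]
   box 0.85 [280. 225. 305. 246.]
   box 0.67 [403. 255. 445. 287.]
   box 0.63 [381. 173. 410. 195.]
lid_xl tip 0.65 [346.3 228.6] [0.436 0.082]
   box 0.72 [324. 214. 368. 236.]
   box 0.17 [228. 202. 259. 227.]
copper_lid_m tip 0.93 [300.9 201.1] [ 0.549 -0.013]
copper_lid_m tip 0.65 [257.9 186.3] [ 0.664 -0.068]
   box 0.8 [284. 186. 321. 213.]
   box 0.54 [244. 172. 272. 192.]
copper_lid_l tip 0.93 [300.9 201.1] [ 0.549 -0.013]
copper_lid_l tip 0.65 [257.9 186.3] [ 0.664 -0.068]
   box 0.8 [284. 186. 321. 213.]
   box 0.54 [244. 172. 272. 192.]
2.1
```

Run:
```python
import cv2
a=cv2.imread('pics/scene0.png')[140:300,200:480];cv2.imwrite('pics/a.png',cv2.resize(a,None,fx=2.85,fy=2.85,interpolation=cv2.INTER_CUBIC))
a=cv2.imread('pics/side0.png')[120:340,170:460];cv2.imwrite('pics/b.png',cv2.resize(a,None,fx=2.7,fy=2.7,interpolation=cv2.INTER_CUBIC))
```

```text
(no output)
```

View pics/a.png

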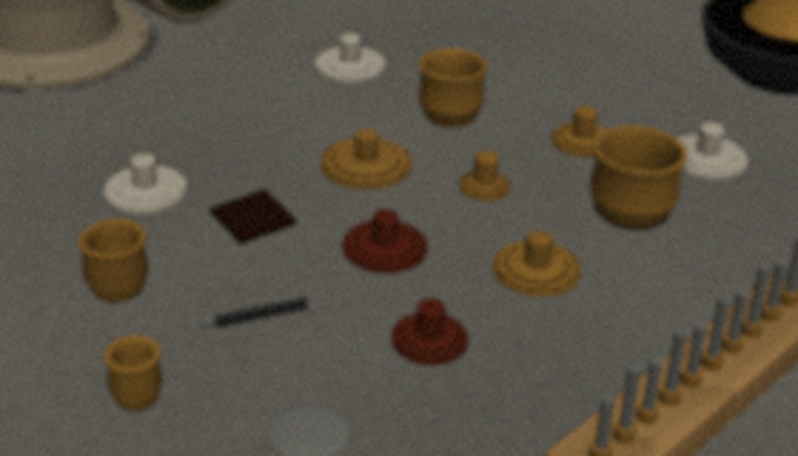

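View pics/b.png

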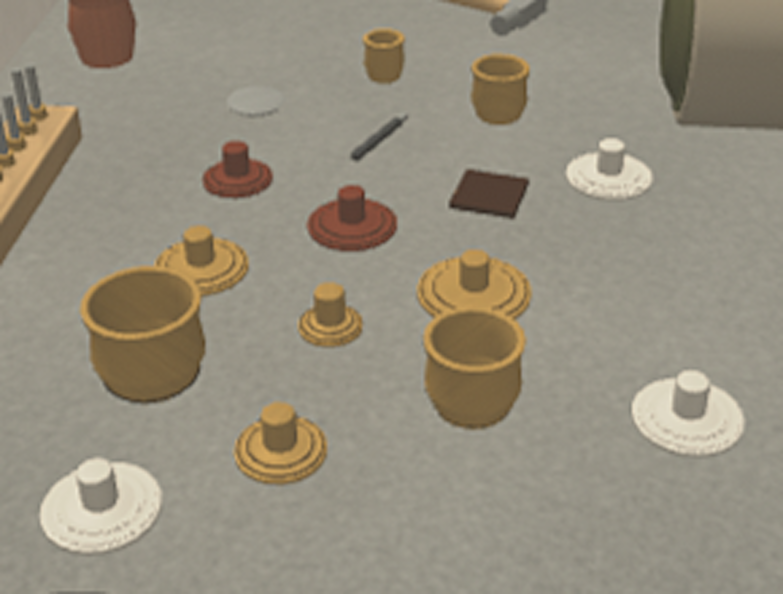

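The pictures agree. In side crop b there are four pots, with s at (384,55), m at (500,88), l at (473,365) and xl at (145,332). The brass lids are s at (330,315), m at (280,445), l at (203,260) and xl at (473,285). There are also two copper lids and three white look-alikes. I'll move to a high central viewpoint and refine with the wrist camera.

Units first: shifts go in shares of 600 mm and turns go in shares of 180 degrees. So 486 mm / 600 = 0.81, -407 mm / 600 = -0.6783, 13.7 degrees / 180 = 0.0761.

Call:
drive_tool([
  [0.81, -0.6783, -0.2, 0, 0, 0.0761],
  [0.81, -0.6783, -0.2, 0, 0, 0.0761],
  [0.81, -0.6783, -0.2, 0, 0, 0.0761],
  [0.81, -0.6783, -0.2, 0, 0, 0.0761],
  [0.81, -0.6783, -0.2, 0, 0, 0.0761],
  [0.81, -0.6783, -0.2, 0, 0, 0.0761],
  [0.81, -0.6783, -0.2, 0, 0, 0.0761],
  [0.81, -0.6783, -0.2, 0, 0, 0.0761],
  [0.81, -0.6783, -0.2, 0, 0, 0.0761],
  [0.81, -0.6783, -0.2, 0, 0, 0.0761],
  [0.81, -0.6783, -0.2, 0, 0, 0.0761],
  [0.81, -0.6783, -0.2, 0, 0, 0.0761],
  [0.81, -0.6783, -0.2, 0, 0, 0.0761],
  [0.81, -0.6783, -0.2, 0, 0, 0.0761],
  [0.81, -0.6783, -0.2, 0, 0, 0.0761],
  [0.81, -0.6783, -0.2, 0, 0, 0.0761],
  [0.81, -0.6783, -0.2, 0, 0, 0.0761],
  [0.81, -0.6783, -0.2, 0, 0, 0.0761],
  [0.81, -0.6783, -0.2, 0, 0, 0.0761],
  [0.81, -0.6783, -0.2, 0, 0, 0.0761],
])

```text
time_s: 3.77
tcp_pos: [0.4996, -0.0011, 0.3512]
ee_rot: [3.141, -0.004, -0.0]
force: [0.6, 1.0, 0.4]
grip_width: 0.0852
finger_force: 0.0
```

```bash
cat >> h.py <<'E'
def wrist():
    s=readout.sense(); f=imaging.grab_frame('wrist')
    T=np.eye(4);T[:3,:3]=cv2.Rodrigues(np.array(s['ee_rot'],float))[0];T[:3,3]=s['tcp_pos']
    C=np.linalg.inv(T@np.array(f['tool_from_camera']));f['R']=C[:3,:3];f['t']=C[:3,3]
    return s,f
E
python3 - <<'E'
from h import *
s,f=wrist();save(f,'w1.png');print(s['time_s'],s['tcp_pos'],s['ee_rot'],s['joint_pos'],s['force'])
print(f['fx'],np.round(f['tool_from_camera'],3))
for n in ['pot_s','pot_xl','lid_l','lid_xl','copper_lid_l']:
    for r in finder.tip_of(f,n)[:6]:
        print(n,'tip',np.round(r['score'],2),np.round(r['xy'],1),np.round(ray(f,r['xy'],0),3)[:2])
E
```

```text
3.7667 [ 0.49964116 -0.00107195  0.35123727] [ 3.14149164e+00 -4.22012027e-03 -4.19716111e-04] [-2.36983883e-01  2.00371398e-01  1.33496108e+00 -1.57918836e-04
  1.60649709e+00  1.33649352e+00] [0.6113388  0.99812766 0.39163559]
289.3558814711533 [[ 0.001 -0.962 -0.274  0.07 ]
 [ 1.     0.001 -0.     0.   ]
 [ 0.001 -0.274  0.962 -0.143]
 [ 0.     0.     0.     1.   ]]
pot_s tip 0.73 [445.5 199.3] [ 0.431 -0.217]
pot_s tip 0.67 [496.4 127.4] [ 0.555 -0.287]
pot_s tip 0.66 [204.3 202.7] [0.426 0.212]
pot_xl tip 0.72 [190.3  52.5] [0.668 0.205]
lid_l tip 0.91 [241.  132.5] [0.547 0.137]
lid_l tip 0.87 [155.  122.8] [0.563 0.277]
lid_l tip 0.82 [277.7  52.2] [0.668 0.07 ]
lid_l tip 0.78 [379.3 255.5] [ 0.322 -0.105]
lid_l tip 0.69 [106.2  56.6] [0.663 0.337]
lid_xl tip 0.83 [279.8 196.2] [0.438 0.077]
lid_xl tip 0.29 [445.9 198.9] [ 0.432 -0.217]
copper_lid_l tip 0.77 [323.6 131. ] [ 0.55  -0.001]
copper_lid_l tip 0.59 [371.7  54.2] [ 0.665 -0.076]
copper_lid_l tip 0.35 [277.9 194.6] [0.441 0.08 ]
```

View pics/w1.png

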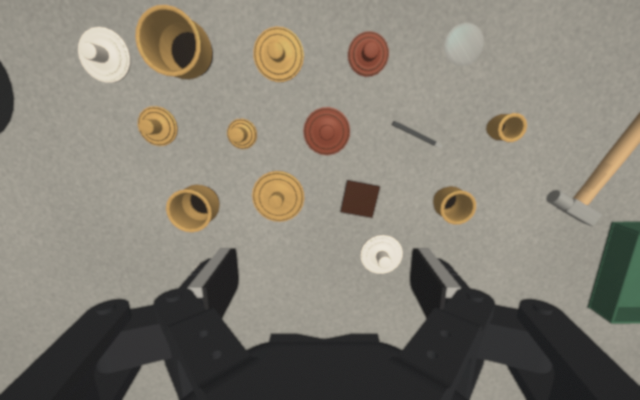

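The overhead view shows everything clearly: lid_xl at (279,196), lid_l at (278,52), lid_s at (241,133) and lid_m at (156,125). The pots are xl at (175,42), l at (193,207), m at (455,205) and s at (507,127). I'll fit model silhouettes to colour masks.

```bash
cat >> h.py <<'E'
from scipy.optimize import minimize
G=dict(pot_s=(.550,-.285),pot_m=(.428,-.215),pot_l=(.428,.209),pot_xl=(.667,.206),lid_s=(.55,.136),lid_m=(.562,.277),lid_l=(.667,.072),lid_xl=(.440,.080))
RAD=dict(s=.022,m=.029,l=.036,xl=.043)
def hull(f,n,xy,S,z0=0):
    k=n.split('_')[1];r=RAD[k]
    c=[(r,H[n]),(r,H[n]-.006),(.95*r,H[n]*.4),(.7*r,0)] if n[0]=='p' else [(r+.003,0),(r+.003,.004),(.012,.036),(.012,.009)]
    a=np.linspace(0,2*np.pi,48)
    ims=[]
    for grp in ([c] if n[0]=='p' else [c[:2],c[2:]]):
        P=np.concatenate([np.c_[xy[0]+q*np.cos(a),xy[1]+q*np.sin(a),0*a+z+z0] for q,z in grp])
        X=P@np.array(f['R']).T+np.array(f['t'])
        uv=np.c_[f['fx']*X[:,0]/X[:,2]+f['cx'],f['fy']*X[:,1]/X[:,2]+f['cy']]
        ims.append(cv2.convexHull(uv.astype(np.float32))[:,0])
    return ims
def fit(f,n,g=None,z0=0):
    g=np.array(g if g is not None else G[n]);S=6
    allp=np.concatenate(hull(f,n,g,1,z0));o=np.floor(allp.min(0))-12;e=np.ceil(allp.max(0))+12
    o=np.clip(o,0,[640,400]).astype(int);e=np.clip(e,0,[640,400]).astype(int)
    im=f['pixels'][o[1]:e[1],o[0]:e[0]]
    b=cv2.resize(im,None,fx=S,fy=S,interpolation=cv2.INTER_CUBIC)
    h=cv2.cvtColor(b,cv2.COLOR_RGB2HSV);m=((h[...,0]>12)&(h[...,0]<30)&(h[...,1]>85)).astype(np.uint8)
    m=cv2.morphologyEx(m,cv2.MORPH_OPEN,np.ones((5,5)))
    cn,_=cv2.findContours(m,cv2.RETR_EXTERNAL,cv2.CHAIN_APPROX_NONE)
    if not cn: return g,0
    ctr=(allp.mean(0)-o)*S
    cn=max(cn,key=lambda q:cv2.contourArea(q))
    M=np.zeros_like(m);cv2.drawContours(M,[cn],-1,1,-1);M=cv2.GaussianBlur(M.astype(np.float32),(0,0),2)
    def cost(d):
        Q=np.zeros(M.shape,np.uint8)
        for p in hull(f,n,g+np.array(d)/1000,1,z0): cv2.fillConvexPoly(Q,np.round((p-o+.5)*S*16).astype(np.int32),1,shift=4)
        Q=cv2.GaussianBlur(Q.astype(np.float32),(0,0),2)
        return np.abs(Q-M).sum()/Q.sum()
    r=minimize(cost,[0,0],method='Nelder-Mead',options=dict(initial_simplex=[[0,0],[8,0],[0,8]],xatol=.1))
    return g+r.x/1000,r.fun
E
python3 - <<'E'
from h import *
s,w=wrist();fs=[w,imaging.grab_frame('scene'),imaging.grab_frame('side')]
for n in G:
    for c,f in zip('wrist scene side'.split(),fs):
        p,e=fit(f,n);print(n,c,np.round(p,4),round(float(e),3))
E
```

```text
pot_s wrist [ 0.5555 -0.2835] 0.088
pot_s scene [ 0.5532 -0.2841] 0.04
pot_s side [ 0.5564 -0.2832] 0.104
pot_m wrist [ 0.4328 -0.2137] 0.068
pot_m scene [ 0.4301 -0.2142] 0.04
pot_m side [ 0.4326 -0.2124] 0.078
pot_l wrist [0.4308 0.2112] 0.04
pot_l scene [0.4283 0.2128] 0.037
pot_l side [0.4311 0.2115] 0.466
pot_xl wrist [0.6677 0.2036] 0.027
pot_xl scene [0.665  0.2047] 0.236
pot_xl side [0.6674 0.2041] 0.278
lid_s wrist [0.5459 0.1354] 0.073
lid_s scene [0.5445 0.1354] 0.039
lid_s side [0.5467 0.1342] 0.079
lid_m wrist [0.558  0.2727] 0.052
lid_m scene [0.5574 0.2732] 1.657
lid_m side [0.5589 0.2719] 0.058
lid_l wrist [0.6645 0.0689] 0.028
lid_l scene [0.6627 0.0693] 0.017
lid_l side [0.6654 0.0716] 0.913
lid_xl wrist [0.4378 0.08  ] 0.029
lid_xl scene [0.4357 0.0806] 0.019
lid_xl side [0.4383 0.0834] 0.516
```

Converted, 231 mm / 600 = 0.385, -81 mm / 600 = -0.135.

Call:
drive_tool([
  [-0.1033, -0.135, 0.385, 0, 0, 0],
  [-0.1033, -0.135, 0.385, 0, 0, 0],
  [-0.1033, -0.135, 0.385, 0, 0, 0],
  [-0.1033, -0.135, 0.385, 0, 0, 0],
  [-0.1033, -0.135, 0.385, 0, 0, 0],
  [-0.1033, -0.135, 0.385, 0, 0, 0],
  [-0.1033, -0.135, 0.385, 0, 0, 0],
  [-0.1033, -0.135, 0.385, 0, 0, 0],
  [-0.1033, -0.135, 0.385, 0, 0, 0],
  [-0.1033, -0.135, 0.385, 0, 0, 0],
])

```text
time_s: 5.05
tcp_pos: [0.4401, 0.0802, 0.1223]
ee_rot: [3.141, -0.003, 0.007]
force: [-0.3, 0.0, 0.2]
grip_width: 0.0852
finger_force: 0.0
```

Run:
```python
from h import *
s,f=wrist();save(f,'w2.png');print(s['time_s'],s['tcp_pos'],s['ee_rot'],s['force'])
print(fit(f,'lid_xl'))
```

```text
5.05 [0.44006419 0.0802123  0.12233214] [ 3.14116672e+00 -3.01400509e-03  6.63606517e-03] [-2.92133518e-01  2.53666734e-06  1.91358544e-01]
(array([0.43809994, 0.07970586]), np.float64(0.0108799422159791))
```

View pics/w2.png

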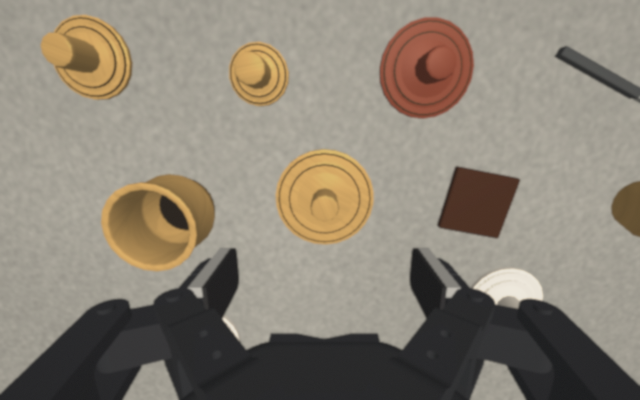

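The close view fits lid_xl at (0.438, 0.080), with the knob at pixel (324,203) right between the fingers. Descending and gripping.

Converted, 107 mm / 600 = 0.1783, 104 mm / 600 = 0.1733.

Call:
drive_tool([
  [0, 0, 0.0667, 0, 0, 0],
  [0, 0, 0.125, 0, 0, 0],
  [0, 0, 0.1583, 0, 0, 0],
  [0, 0, 0.1733, 0, 0, 0],
  [0, 0, 0.1783, 0, 0, 0],
  [0, 0, 0.1783, 0, 0, 0],
  [0, 0, 0.1783, 0, 0, 0],
])

```text
time_s: 5.68
tcp_pos: [0.4394, 0.0807, 0.0147]
ee_rot: [3.141, -0.002, 0.004]
force: [-0.3, 1.1, 0.1]
grip_width: 0.0853
finger_force: 0.0
```

Call:
drive_tool([
  [0, 0, 0, 0, 0, 0],
  [0, 0, 0, 0, 0, 0],
  [0, 0, 0, 0, 0, 0],
  [0, 0, 0, 0, 0, 0],
  [0, 0, 0, 0, 0, 0],
  [0, 0, 0, 0, 0, 0],
  [0, 0, 0, 0, 0, 0],
  [0, 0, 0, 0, 0, 0],
], jaw=1)

```text
time_s: 6.35
tcp_pos: [0.4384, 0.0809, 0.0138]
ee_rot: [3.142, -0.002, 0.001]
force: [-1.3, -0.0, 7.8]
grip_width: 0.0221
finger_force: 58.4
```

Converted, 229 mm / 600 = 0.3817, 170 mm / 600 = 0.2833.

Call:
drive_tool([
  [0, 0, -0.0333, 0, 0, 0],
  [0, 0, -0.1, 0, 0, 0],
  [0, 0, -0.1667, 0, 0, 0],
  [0, 0, -0.2333, 0, 0, 0],
  [0, 0, -0.2667, 0, 0, 0],
  [0.05, -0.0267, -0.2667, 0, 0, 0],
  [0.1083, -0.0583, -0.2667, 0, 0, 0],
  [0.1667, -0.09, -0.2667, 0, 0, 0],
  [0.225, -0.1217, -0.2667, 0, 0, 0],
  [0.2833, -0.1533, -0.2667, 0, 0, 0],
  [0.3333, -0.18, -0.2667, 0, 0, 0],
  [0.3667, -0.1983, -0.2667, 0, 0, 0],
  [0.3817, -0.2067, -0.2667, 0, 0, 0],
  [0.3817, -0.2067, -0.2667, 0, 0, 0],
  [0.3817, -0.2067, -0.2667, 0, 0, 0],
  [0.3817, -0.2067, -0.2667, 0, 0, 0],
])

```text
time_s: 7.68
tcp_pos: [0.6667, 0.2042, 0.1731]
ee_rot: [3.141, -0.002, -0.002]
force: [-1.2, 0.7, -2.3]
grip_width: 0.0219
finger_force: 59.3
```

Run:
```python
from h import *
s,f=wrist();save(f,'w3.png');print(s['time_s'],s['tcp_pos'],s['ee_rot'],s['force'],s['grip_width'])
p=s['tcp_pos'];print(fit(f,'lid_xl',p[:2],p[2]-.0138))
f=imaging.grab_frame('side');a=f['pixels'][120:340,170:460,::-1];cv2.imwrite('pics/s3.png',cv2.resize(a,None,fx=2.7,fy=2.7))
```

```text
7.6833 [0.66667714 0.20417207 0.17311945] [ 3.14136441e+00 -2.40233201e-03 -1.58953190e-03] [-1.19894185  0.73095843 -2.28611868] 0.02191257859108635
(array([0.66902742, 0.20398469]), np.float64(0.274214506149292))
```

View pics/s3.png

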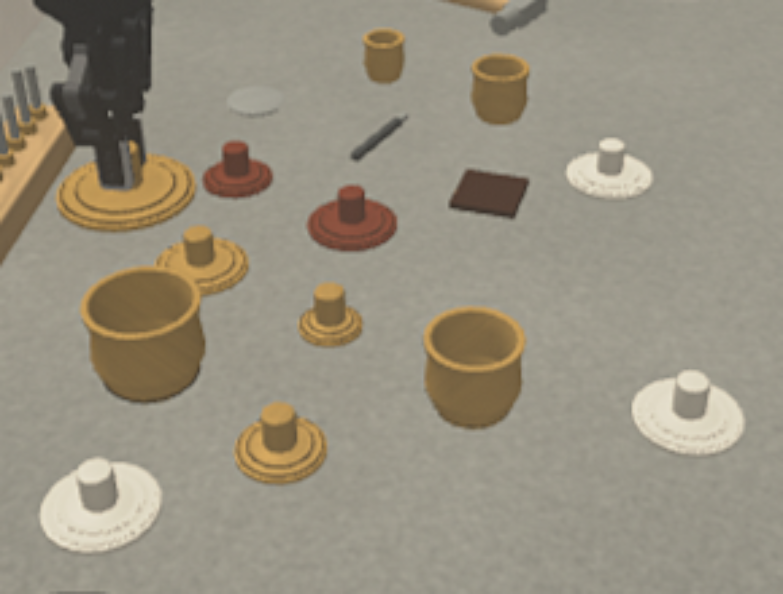

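The lid is held level (disc at (126,190) in the crop). Lowering, releasing and rising.

Converted, 89 mm / 600 = 0.1483, 86 mm / 600 = 0.1433.

Call:
drive_tool([
  [0, 0, 0.0583, 0, 0, 0],
  [0, 0, 0.1083, 0, 0, 0],
  [0, 0, 0.1333, 0, 0, 0],
  [0, 0, 0.1433, 0, 0, 0],
  [0, 0, 0.1483, 0, 0, 0],
  [0, 0, 0.1483, 0, 0, 0],
  [0, 0, 0.1483, 0, 0, 0],
])

```text
time_s: 8.37
tcp_pos: [0.6679, 0.2046, 0.0857]
ee_rot: [-3.141, 0.002, -0.004]
force: [-1.4, -0.2, -2.0]
grip_width: 0.0217
finger_force: 59.1
```

Call:
drive_tool([
  [0, 0, 0, 0, 0, 0],
  [0, 0, 0, 0, 0, 0],
  [0, 0, 0, 0, 0, 0],
  [0, 0, 0, 0, 0, 0],
  [0, 0, 0, 0, 0, 0],
  [0, 0, 0, 0, 0, 0],
], jaw=-1)

```text
time_s: 8.87
tcp_pos: [0.6674, 0.2046, 0.0844]
ee_rot: [-3.142, 0.002, -0.0]
force: [0.8, 1.0, 1.0]
grip_width: 0.0852
finger_force: 0.0
```

Converted, -90 mm / 600 = -0.15, -60 mm / 600 = -0.1.

Call:
drive_tool([
  [0, 0, -0.0333, 0, 0, 0],
  [0, 0, -0.1, 0, 0, 0],
  [0, 0, -0.15, 0, 0, 0],
  [0, 0, -0.15, 0, 0, 0],
  [0, 0, -0.15, 0, 0, 0],
])

```text
time_s: 9.28
tcp_pos: [0.668, 0.2047, 0.1763]
ee_rot: [-3.141, 0.002, -0.006]
force: [-0.3, -0.1, -1.1]
grip_width: 0.0852
finger_force: 0.0
```

Run:
```python
from h import *
s,f=wrist();print(s['time_s'],s['tcp_pos'],s['ee_rot'],s['grip_width'])
print('lid on pot',fit(f,'lid_xl',G['pot_xl'],.07))
print('lid_l',fit(f,'lid_l'))
f=imaging.grab_frame('side');print('side',fit(f,'lid_xl',G['pot_xl'],.07));
```

```text
9.2833 [0.66801977 0.20471527 0.17629064] [-3.14104661e+00  2.00545094e-03 -5.97800405e-03] 0.08519368597369348
lid on pot (array([0.66753677, 0.20443778]), np.float64(0.005008794367313385))
lid_l (array([0.66430225, 0.06845484]), np.float64(0.024278054013848305))
side (array([0.66671418, 0.2075676 ]), np.float64(0.8215184211730957))
```

lid_xl is on its pot, centred to about 1 mm. Next is lid_l.

Converted, 161 mm / 600 = 0.2683, 135 mm / 600 = 0.225.

Call:
drive_tool([
  [-0.0017, 0.0583, 0, 0, 0, 0],
  [-0.0033, 0.125, 0, 0, 0, 0],
  [-0.0033, 0.1833, 0, 0, 0, 0],
  [-0.0033, 0.2167, 0.0167, 0, 0, 0],
  [-0.0033, 0.225, 0.075, 0, 0, 0],
  [-0.0033, 0.225, 0.1417, 0, 0, 0],
  [-0.0033, 0.225, 0.2, 0, 0, 0],
  [-0.0033, 0.225, 0.2417, 0, 0, 0],
  [-0.0033, 0.225, 0.2617, 0, 0, 0],
  [-0.0033, 0.225, 0.2683, 0, 0, 0],
  [-0.0033, 0.225, 0.2683, 0, 0, 0],
  [-0.0033, 0.225, 0.2683, 0, 0, 0],
])

```text
time_s: 10.38
tcp_pos: [0.666, 0.0696, 0.0147]
ee_rot: [3.141, -0.002, 0.003]
force: [-0.2, -0.5, -0.8]
grip_width: 0.0856
finger_force: 0.0
```

Call:
drive_tool([
  [0, 0, 0, 0, 0, 0],
  [0, 0, 0, 0, 0, 0],
  [0, 0, 0, 0, 0, 0],
  [0, 0, 0, 0, 0, 0],
  [0, 0, 0, 0, 0, 0],
  [0, 0, 0, 0, 0, 0],
  [0, 0, 0, 0, 0, 0],
  [0, 0, 0, 0, 0, 0],
], jaw=1)

```text
time_s: 11.05
tcp_pos: [0.6655, 0.0696, 0.0139]
ee_rot: [-3.142, 0.002, -0.001]
force: [-1.1, -0.0, 5.0]
grip_width: 0.0219
finger_force: 58.9
```

Converted, -234 mm / 600 = -0.39, -142 mm / 600 = -0.2367.

Call:
drive_tool([
  [0, 0, -0.0333, 0, 0, 0],
  [0, 0, -0.1, 0, 0, 0],
  [0, 0, -0.1667, 0, 0, 0],
  [0, 0, -0.2, 0, 0, 0],
  [-0.05, -0.03, -0.2, 0, 0, 0],
  [-0.1067, -0.065, -0.2, 0, 0, 0],
  [-0.1633, -0.1, -0.2, 0, 0, 0],
  [-0.22, -0.1333, -0.2, 0, 0, 0],
  [-0.2767, -0.1683, -0.2, 0, 0, 0],
  [-0.3333, -0.2033, -0.2, 0, 0, 0],
  [-0.375, -0.2267, -0.2, 0, 0, 0],
  [-0.39, -0.2367, -0.2, 0, 0, 0],
  [-0.39, -0.2367, -0.2, 0, 0, 0],
  [-0.39, -0.2367, -0.1833, 0, 0, 0],
  [-0.39, -0.2367, -0.1417, 0, 0, 0],
  [-0.39, -0.2367, -0.1167, 0, 0, 0],
  [-0.39, -0.2367, -0.1083, 0, 0, 0],
  [-0.39, -0.2367, -0.105, 0, 0, 0],
  [-0.39, -0.2367, -0.105, 0, 0, 0],
  [-0.39, -0.2367, -0.105, 0, 0, 0],
])

```text
time_s: 12.72
tcp_pos: [0.4325, 0.2113, 0.0762]
ee_rot: [-3.142, 0.004, -0.001]
force: [0.2, -0.3, -0.5]
grip_width: 0.0222
finger_force: 58.8
```

Call:
drive_tool([
  [0, 0, 0, 0, 0, 0],
  [0, 0, 0, 0, 0, 0],
  [0, 0, 0, 0, 0, 0],
  [0, 0, 0, 0, 0, 0],
  [0, 0, 0, 0, 0, 0],
  [0, 0, 0, 0, 0, 0],
], jaw=-1)

```text
time_s: 13.22
tcp_pos: [0.4315, 0.2119, 0.0764]
ee_rot: [-3.142, 0.002, -0.0]
force: [-0.5, -0.4, 0.1]
grip_width: 0.0854
finger_force: 0.0
```

Converted, -98 mm / 600 = -0.1633, -60 mm / 600 = -0.1.

Call:
drive_tool([
  [0, 0, -0.0333, 0, 0, 0],
  [0, 0, -0.1, 0, 0, 0],
  [0, 0, -0.1633, 0, 0, 0],
  [0, 0, -0.1633, 0, 0, 0],
  [0, 0, -0.1633, 0, 0, 0],
])

```text
time_s: 13.63
tcp_pos: [0.4321, 0.2121, 0.176]
ee_rot: [-3.141, 0.002, -0.006]
force: [-0.5, -0.1, -1.1]
grip_width: 0.0856
finger_force: 0.0
```

Run:
```python
from h import *
s,f=wrist();print(s['time_s'],s['tcp_pos'],s['ee_rot'],s['grip_width'])
print('lid on pot',fit(f,'lid_l',G['pot_l'],.062))
print('lid_m',fit(f,'lid_m'));print('lid_s',fit(f,'lid_s'))
```

```text
13.6333 [0.43214208 0.2121063  0.1760056 ] [-3.14070723e+00  1.84688589e-03 -6.29825238e-03] 0.08555532237116019
lid on pot (array([0.43130904, 0.21124995]), np.float64(0.013675764203071594))
lid_m (array([0.55844783, 0.27257509]), np.float64(0.025920813903212547))
lid_s (array([0.54597104, 0.13467504]), np.float64(0.04279806464910507))
```

lid_l sits centred. Next is lid_m.

Converted, 161 mm / 600 = 0.2683, 127 mm / 600 = 0.2117.

Call:
drive_tool([
  [0.05, -0.025, 0, 0, 0, 0],
  [0.1083, -0.0517, 0, 0, 0, 0],
  [0.1667, -0.08, 0, 0, 0, 0],
  [0.2033, -0.1, 0.0167, 0, 0, 0],
  [0.2117, -0.1033, 0.075, 0, 0, 0],
  [0.2117, -0.1033, 0.1417, 0, 0, 0],
  [0.2117, -0.1033, 0.2, 0, 0, 0],
  [0.2117, -0.1033, 0.2417, 0, 0, 0],
  [0.2117, -0.1033, 0.2617, 0, 0, 0],
  [0.2117, -0.1033, 0.2683, 0, 0, 0],
  [0.2117, -0.1033, 0.2683, 0, 0, 0],
  [0.2117, -0.1033, 0.2683, 0, 0, 0],
])

```text
time_s: 14.68
tcp_pos: [0.5592, 0.2739, 0.0146]
ee_rot: [-3.141, 0.002, -0.003]
force: [0.5, -0.2, -0.0]
grip_width: 0.0856
finger_force: 0.0
```

Call:
drive_tool([
  [0, 0, 0, 0, 0, 0],
  [0, 0, 0, 0, 0, 0],
  [0, 0, 0, 0, 0, 0],
  [0, 0, 0, 0, 0, 0],
  [0, 0, 0, 0, 0, 0],
  [0, 0, 0, 0, 0, 0],
  [0, 0, 0, 0, 0, 0],
  [0, 0, 0, 0, 0, 0],
], jaw=1)

```text
time_s: 15.35
tcp_pos: [0.5588, 0.2738, 0.0139]
ee_rot: [-3.141, 0.002, -0.002]
force: [-0.6, 0.2, 5.8]
grip_width: 0.0216
finger_force: 58.8
```

Converted, 487 mm / 600 = 0.8117, -160 mm / 600 = -0.2667.

Call:
drive_tool([
  [0, 0, -0.0333, 0, 0, 0],
  [0, 0, -0.1, 0, 0, 0],
  [0, 0, -0.1667, 0, 0, 0],
  [0, 0, -0.2333, 0, 0, 0],
  [0, 0, -0.2667, 0, 0, 0],
  [-0.0083, 0.0333, -0.2667, 0, 0, 0],
  [-0.0233, 0.09, -0.2667, 0, 0, 0],
  [-0.0383, 0.15, -0.2667, 0, 0, 0],
  [-0.055, 0.2133, -0.2667, 0, 0, 0],
  [-0.0717, 0.2767, -0.2667, 0, 0, 0],
  [-0.0883, 0.34, -0.2667, 0, 0, 0],
  [-0.105, 0.4033, -0.2667, 0, 0, 0],
  [-0.1217, 0.4667, -0.2667, 0, 0, 0],
  [-0.1383, 0.53, -0.2667, 0, 0, 0],
  [-0.155, 0.5933, -0.2667, 0, 0, 0],
  [-0.1717, 0.6567, -0.2667, 0, 0, 0],
  [-0.1867, 0.72, -0.2667, 0, 0, 0],
  [-0.2, 0.7733, -0.2667, 0, 0, 0],
  [-0.21, 0.8117, -0.2667, 0, 0, 0],
  [-0.21, 0.8117, -0.2667, 0, 0, 0],
])

```text
time_s: 17.02
tcp_pos: [0.4307, -0.2167, 0.1729]
ee_rot: [3.141, -0.009, -0.001]
force: [0.3, 0.1, -1.9]
grip_width: 0.0221
finger_force: 59.1
```

Call:
drive_tool([
  [0, 0, 0, 0, 0, 0],
  [0, 0, 0, 0, 0, 0],
  [0, 0, 0, 0, 0, 0],
])

```text
time_s: 17.27
tcp_pos: [0.432, -0.2121, 0.1732]
ee_rot: [-3.141, 0.0, 0.0]
force: [-0.1, -0.1, -0.1]
grip_width: 0.022
finger_force: 59.1
```

Run:
```python
from h import *
s,f=wrist();print(s['time_s'],s['tcp_pos'],s['ee_rot'],s['grip_width'],s['force'])
for c in('scene','side'): print(fit(imaging.grab_frame(c),'pot_m'))
```

```text
17.2667 [ 0.43197711 -0.21211496  0.173169  ] [-3.14115726e+00  7.53321226e-05  4.99853597e-04] 0.0220125681458802 [-0.09006499 -0.08266553 -0.14227326]
(array([ 0.42997992, -0.21422005]), np.float64(0.03974813222885132))
(array([ 0.4329188 , -0.21221648]), np.float64(0.07796477526426315))
```

Converted, 104 mm / 600 = 0.1733, 100 mm / 600 = 0.1667.

Call:
drive_tool([
  [0, 0.0017, 0.0583, 0, 0, 0],
  [0, 0.0017, 0.1167, 0, 0, 0],
  [0, 0.0017, 0.1533, 0, 0, 0],
  [0, 0.0017, 0.1667, 0, 0, 0],
  [0, 0.0017, 0.1733, 0, 0, 0],
  [0, 0.0017, 0.1733, 0, 0, 0],
  [0, 0.0017, 0.1733, 0, 0, 0],
])

```text
time_s: 18.0
tcp_pos: [0.4325, -0.2145, 0.0706]
ee_rot: [3.14, -0.002, 0.003]
force: [-0.3, 0.2, -0.8]
grip_width: 0.022
finger_force: 59.1
```

Call:
drive_tool([
  [0, 0, 0, 0, 0, 0],
  [0, 0, 0, 0, 0, 0],
  [0, 0, 0, 0, 0, 0],
  [0, 0, 0, 0, 0, 0],
  [0, 0, 0, 0, 0, 0],
  [0, 0, 0, 0, 0, 0],
], jaw=-1)

```text
time_s: 18.5
tcp_pos: [0.4319, -0.2141, 0.0694]
ee_rot: [3.141, -0.002, 0.0]
force: [0.5, 0.8, 0.4]
grip_width: 0.085
finger_force: 0.0
```

Converted, -105 mm / 600 = -0.175, -100 mm / 600 = -0.1667.

Call:
drive_tool([
  [0, 0, -0.0333, 0, 0, 0],
  [0, 0, -0.1, 0, 0, 0],
  [0, 0, -0.1667, 0, 0, 0],
  [0, 0, -0.175, 0, 0, 0],
  [0, 0, -0.175, 0, 0, 0],
])

```text
time_s: 18.92
tcp_pos: [0.4327, -0.2148, 0.1766]
ee_rot: [3.138, -0.002, 0.006]
force: [0.5, 0.1, -0.5]
grip_width: 0.0853
finger_force: 0.0
```

Run:
```python
from h import *
s,f=wrist();print(s['time_s'],s['tcp_pos'],s['ee_rot'],s['grip_width'])
print('lid on pot',fit(f,'lid_m',G['pot_m'],.054));print('pot_s',fit(f,'pot_s'))
```

```text
18.9167 [ 0.4326984  -0.2148108   0.17658853] [ 3.13813177e+00 -1.89647013e-03  6.35489364e-03] 0.08532910322039855
lid on pot (array([ 0.4327493 , -0.21485052]), np.float64(0.020455725491046906))
pot_s (array([ 0.5553144 , -0.28404203]), np.float64(0.06574816256761551))
```

lid_m is on. Last is lid_s.

Converted, -350 mm / 600 = -0.5833, 114 mm / 600 = 0.19.

Call:
drive_tool([
  [0.01, -0.0333, 0, 0, 0, 0],
  [0.03, -0.0917, 0, 0, 0, 0],
  [0.05, -0.1533, 0, 0, 0, 0],
  [0.07, -0.2167, 0, 0, 0, 0],
  [0.09, -0.28, 0, 0, 0, 0],
  [0.11, -0.3433, 0, 0, 0, 0],
  [0.13, -0.4067, 0, 0, 0, 0],
  [0.15, -0.4667, 0, 0, 0, 0],
  [0.1683, -0.52, 0, 0, 0, 0],
  [0.1833, -0.5633, 0, 0, 0, 0],
  [0.19, -0.5833, 0, 0, 0, 0],
  [0.19, -0.5833, 0, 0, 0, 0],
  [0.19, -0.5833, 0.0333, 0, 0, 0],
  [0.19, -0.5833, 0.0917, 0, 0, 0],
  [0.19, -0.5833, 0.1167, 0, 0, 0],
  [0.19, -0.5833, 0.1167, 0, 0, 0],
  [0.19, -0.5833, 0.1167, 0, 0, 0],
])

```text
time_s: 20.38
tcp_pos: [0.5459, 0.1345, 0.1038]
ee_rot: [3.141, -0.004, -0.003]
force: [-0.2, -0.6, 0.6]
grip_width: 0.0852
finger_force: 0.0
```

Run:
```python
from h import *
s,f=wrist();print(s['time_s'],s['tcp_pos'],s['ee_rot'],s['grip_width'])
print('lid_s',fit(f,'lid_s'))
```

```text
20.3833 [0.54588868 0.13454488 0.10381116] [ 3.14132115e+00 -3.99470951e-03 -3.01583076e-03] 0.08522808833704387
lid_s (array([0.54561228, 0.13456439]), np.float64(0.038408197462558746))
```

Converted, 90 mm / 600 = 0.15, 88 mm / 600 = 0.1467.

Call:
drive_tool([
  [0, 0, 0.0583, 0, 0, 0],
  [0, 0, 0.1083, 0, 0, 0],
  [0, 0, 0.1367, 0, 0, 0],
  [0, 0, 0.1467, 0, 0, 0],
  [0, 0, 0.15, 0, 0, 0],
  [0, 0, 0.15, 0, 0, 0],
  [0, 0, 0.15, 0, 0, 0],
])

```text
time_s: 21.02
tcp_pos: [0.5473, 0.1357, 0.016]
ee_rot: [-3.142, 0.002, -0.005]
force: [0.7, -0.4, 0.9]
grip_width: 0.0856
finger_force: 0.0
```

Call:
drive_tool([
  [0, 0, 0, 0, 0, 0],
  [0, 0, 0, 0, 0, 0],
  [0, 0, 0, 0, 0, 0],
  [0, 0, 0, 0, 0, 0],
  [0, 0, 0, 0, 0, 0],
  [0, 0, 0, 0, 0, 0],
  [0, 0, 0, 0, 0, 0],
  [0, 0, 0, 0, 0, 0],
], jaw=1)

```text
time_s: 21.68
tcp_pos: [0.5466, 0.1358, 0.0147]
ee_rot: [-3.142, 0.002, -0.001]
force: [-0.1, 0.7, 6.5]
grip_width: 0.0221
finger_force: 58.7
```

Converted, 419 mm / 600 = 0.6983, -160 mm / 600 = -0.2667.

Call:
drive_tool([
  [0, 0, -0.0333, 0, 0, 0],
  [0, 0, -0.1, 0, 0, 0],
  [0, 0, -0.1667, 0, 0, 0],
  [0, 0, -0.2333, 0, 0, 0],
  [0, 0, -0.2667, 0, 0, 0],
  [0.0017, 0.0333, -0.2667, 0, 0, 0],
  [0.0017, 0.0917, -0.2667, 0, 0, 0],
  [0.0033, 0.1533, -0.2667, 0, 0, 0],
  [0.005, 0.2167, -0.2667, 0, 0, 0],
  [0.0067, 0.28, -0.2667, 0, 0, 0],
  [0.0083, 0.3433, -0.2667, 0, 0, 0],
  [0.01, 0.4067, -0.2667, 0, 0, 0],
  [0.0117, 0.47, -0.2667, 0, 0, 0],
  [0.0117, 0.5333, -0.2667, 0, 0, 0],
  [0.0133, 0.5917, -0.2667, 0, 0, 0],
  [0.015, 0.6417, -0.2667, 0, 0, 0],
  [0.015, 0.68, -0.2667, 0, 0, 0],
  [0.015, 0.6983, -0.2667, 0, 0, 0],
  [0.015, 0.6983, -0.2667, 0, 0, 0],
  [0.015, 0.6983, -0.2667, 0, 0, 0],
])

```text
time_s: 23.35
tcp_pos: [0.5547, -0.2825, 0.1738]
ee_rot: [-3.141, 0.002, 0.001]
force: [-0.3, 1.5, -1.5]
grip_width: 0.0221
finger_force: 58.9
```

Call:
drive_tool([
  [0, 0, 0, 0, 0, 0],
  [0, 0, 0, 0, 0, 0],
  [0, 0, 0, 0, 0, 0],
])

```text
time_s: 23.6
tcp_pos: [0.555, -0.2821, 0.1745]
ee_rot: [-3.142, -0.0, -0.0]
force: [0.7, -0.7, -0.2]
grip_width: 0.0218
finger_force: 58.9
```

Converted, 113 mm / 600 = 0.1883, 112 mm / 600 = 0.1867.

Call:
drive_tool([
  [0, 0.0017, 0.0583, 0, 0, 0],
  [0, 0.0017, 0.12, 0, 0, 0],
  [0, 0.0017, 0.1633, 0, 0, 0],
  [0, 0.0017, 0.18, 0, 0, 0],
  [0, 0.0017, 0.1867, 0, 0, 0],
  [0, 0.0017, 0.1883, 0, 0, 0],
  [0, 0.0017, 0.1883, 0, 0, 0],
  [0, 0.0017, 0.1883, 0, 0, 0],
])

```text
time_s: 24.27
tcp_pos: [0.5555, -0.2848, 0.0631]
ee_rot: [3.14, -0.002, 0.004]
force: [-0.6, -0.2, -0.1]
grip_width: 0.0222
finger_force: 59.0
```

Call:
drive_tool([
  [0, 0, 0, 0, 0, 0],
  [0, 0, 0, 0, 0, 0],
  [0, 0, 0, 0, 0, 0],
  [0, 0, 0, 0, 0, 0],
  [0, 0, 0, 0, 0, 0],
  [0, 0, 0, 0, 0, 0],
], jaw=-1)

```text
time_s: 24.77
tcp_pos: [0.5548, -0.2843, 0.0614]
ee_rot: [3.142, -0.002, 0.0]
force: [1.1, 0.0, 0.3]
grip_width: 0.0855
finger_force: 0.0
```

Converted, -290 mm / 600 = -0.4833, -280 mm / 600 = -0.4667.

Call:
drive_tool([
  [0, 0, -0.0333, 0, 0, 0],
  [0, 0, -0.1, 0, 0, 0],
  [0, 0, -0.1667, 0, 0, 0],
  [0, 0, -0.2333, 0, 0, 0],
  [0, 0, -0.3, 0, 0, 0],
  [-0.0333, -0.05, -0.3667, 0, 0, 0],
  [-0.0667, -0.1, -0.4, 0, 0, 0],
  [-0.1, -0.1667, -0.4333, 0, 0, 0],
  [-0.1, -0.2333, -0.4667, 0, 0, 0],
  [-0.1, -0.3, -0.4833, 0, 0, 0],
  [-0.1, -0.3667, -0.4833, 0, 0, 0],
  [-0.1, -0.4333, -0.4833, 0, 0, 0],
  [-0.1, -0.4667, -0.4833, 0, 0, 0],
  [-0.1, -0.4667, -0.4833, 0, 0, 0],
  [-0.1, -0.4667, -0.4833, 0, 0, 0],
  [-0.1, -0.4667, -0.4833, 0, 0, 0],
])

```text
time_s: 26.1
tcp_pos: [0.4951, -0.0045, 0.3513]
ee_rot: [3.141, -0.002, -0.0]
force: [-0.1, -0.2, 0.7]
grip_width: 0.0854
finger_force: 0.0
```

Run:
```python
from h import *
s,f=wrist();print(s['time_s'],s['tcp_pos'],s['ee_rot'],s['grip_width']);save(f,'w9.png')
fs=[f,imaging.grab_frame('scene'),imaging.grab_frame('side')]
for k in RAD:
    for f in fs: print(k,fit(f,'lid_'+k,G['pot_'+k],H['pot_'+k]))
a=fs[2]['pixels'][120:340,170:460,::-1];cv2.imwrite('pics/s9.png',cv2.resize(a,None,fx=2.7,fy=2.7))
```

```text
26.1 [ 0.49511284 -0.00454384  0.35125364] [ 3.14130898e+00 -1.94599422e-03 -1.30718116e-04] 0.08542097830301053
s (array([ 0.55564055, -0.28264338]), np.float64(0.1874372661113739))
s (array([ 0.55417537, -0.28528895]), np.float64(0.5348991751670837))
s (array([ 0.55450796, -0.27927174]), np.float64(0.7876378893852234))
m (array([ 0.4332823 , -0.21363583]), np.float64(0.14823110401630402))
m (array([ 0.43228737, -0.21602368]), np.float64(0.6290003657341003))
m (array([ 0.4327454 , -0.20969558]), np.float64(0.7426791787147522))
l (array([0.43208142, 0.21071405]), np.float64(0.1414758563041687))
l (array([0.43067395, 0.21083272]), np.float64(0.8126983046531677))
l (array([0.43194265, 0.21486283]), np.float64(0.439528226852417))
xl (array([0.66805655, 0.20500664]), np.float64(0.11966340988874435))
xl (array([0.66689669, 0.20318806]), np.float64(0.704507052898407))
xl (array([0.66712308, 0.20706804]), np.float64(0.49186286330223083))
```

View pics/w9.png

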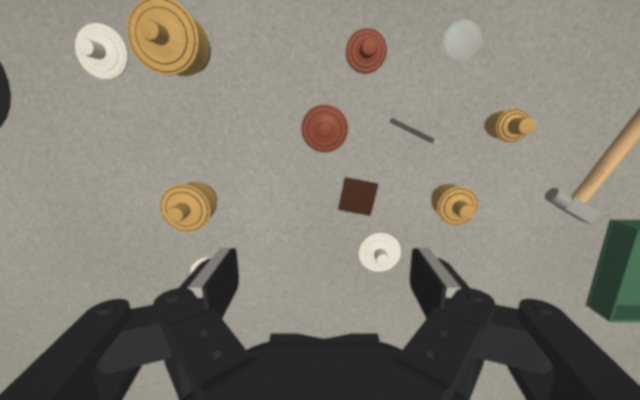

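View pics/s9.png

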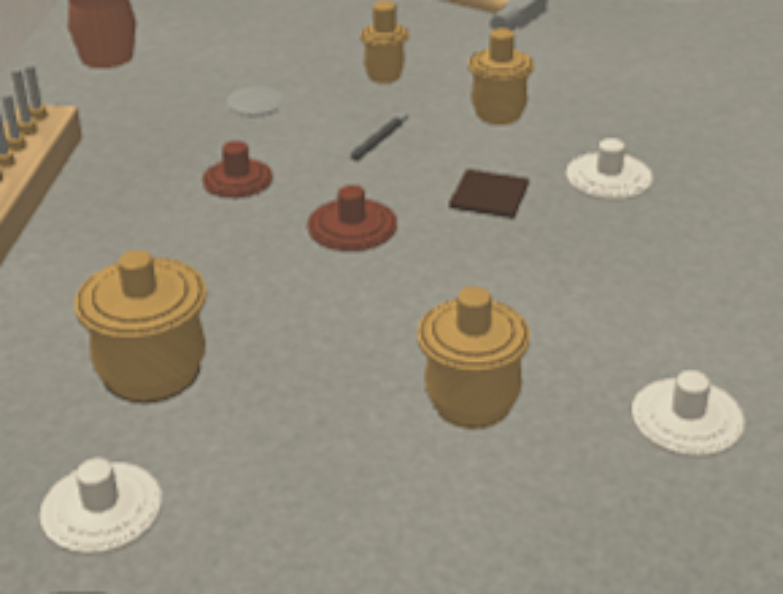

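All four lids lie flat and centred on their own pots. In the side crop they sit at xl (141,295), l (473,335), m (501,65) and s (384,37). The copper lids are still where they started, at (237,178) and (352,222), and the arm is clear of everything.

```bash
python3 -c "
from workcell import robot
print(robot.close_job())"
```

```text
the job is handed in; nothing more can be done
None
```

The job is handed in at about 26 s of the 96 s allowed: all four brass lids lie flat on their own pots, centred within about 2 mm by my wrist-camera fits, the copper and white lids look untouched in the final pictures, and no verdict was returned.

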